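Wipe the offcuts off the work plate with the scraper block and park it

TASK

The scraper block lies on its side: first stand it upright on its foot on the bench and let go of it, then take it again and use it to wipe all four aluminium offcuts off the work plate into the catch tray at the plate's end. Do not touch the offcuts with the gripper or the arm, and leave the circuit-board case, solder reel, iron rest and bottle where they are. Finally park the scraper upright on the narrow raised ledge of its stand, centred and lengthwise along it, and let go.

Things in the scene. Friction and masses are not known exactly. Their poses are not given: they have to be found in the camera images.
- scraper: Scraper block, 0.2-0.4 kg. Foot block 36 (x) x 110 (y) x 26 high (z), grey, steel-shod; centred on it a black grip block 26 (x) x 56 (y), from z 26 to 70. Origin: centre of the foot's underside; z runs from foot through grip. It starts lying on its 110 x 26 side: +x up, origin 18 above the bench, z level, pointing 136 degrees (+-25) counterclockwise from world x.
- plate: Fixed dark steel work plate 180 x 180, flat top 50 above the bench. A lip 10 wide, 15 high runs along its edges at x = +-80 to +-90 (160 clear between). Its ends at y = +-90 are open and flush. Origin: at bench level under its centre. The offcuts lie on it within 72 of its centre along y. One open end has the catch tray, the other the board case: which is which changes.
- tray: Fixed open grey sheet-metal catch tray, outside 176 (x) x 104 (y) x 40 high, wall 3, 1 mm off one open end of the plate and parallel to it (centre at plate y = +143 or -143). Empty at the start. Origin: centre of its underside, on the bench.
- stand: Fixed steel parking stand for the scraper: foot plate 90 x 110 x 8, a 16 mm thick web, and on top a flat level ledge 30 (x) x 90 (y), its top 60 above the bench; the scraper's foot (36 x 110) overhangs it on all sides. Origin: at bench level under its centre.
- stand_top (a point): Centre of the top face of the parking stand's ledge, 60 above the bench; axes as the stand: y along the ledge.
- board_case: Bystander: black tray-like case 130 x 80 x 20 with a green circuit board on it, 30 high in all, on the bench at the plate's other open end. Origin: centre of its underside.
- reel: Bystander: black solder reel standing on its flange, 60 diameter, 50 high. Origin: centre of its underside.
- iron_rest: Bystander: soldering-iron rest, dark base 90 (x) x 60 (y) x 18 with a steel tube holder up to 74 high. Origin: centre of its underside.
- bottle: Bystander: white flux bottle, 48 diameter, 120 high, standing just beyond the plate as seen from the robot. Origin: centre of its underside.
- offcut_bar: Loose aluminium offcut, flat bar 60 x 16 x 8 (long, wide, high) mm, about 25 g, lying on the plate at the start, at any yaw; its x is its length. Origin: centre of its underside as it lies at the start.
- offcut_angle: Loose aluminium offcut, L-shaped angle 56 long, 16 wide, 16 high mm, about 25 g, lying on the plate at the start, at any yaw; its x is its length. Origin: centre of its underside as it lies at the start.
- offcut_flat: Loose aluminium offcut, flat bar 52 x 22 x 8 mm, about 25 g, lying on the plate at the start, at any yaw; its x is its length. Origin: centre of its underside as it lies at the start.
- offcut_tube: Loose aluminium offcut, square tube 54 long, 16 x 16 mm, about 25 g, lying on the plate at the start, at any yaw; its x is its length. Origin: centre of its underside as it lies at the start.
Not all that is in view belongs to the job. Leave any green look-alike of the stand alone.

How it is judged:
On the way, in this order (a step that is already met when the one before it is completed fails the run):
1. the scraper stands upright on its foot on the bench, released (angle between scraper's own z axis and vertical below 0.1 rad and height (world z) of scraper below 0.008 m and contact force between the fingers and scraper below 0.1 N), for 0.2 s.
2. all four offcuts are in the catch tray (x of offcut_bar in the frame of tray between -0.085 and 0.085 m and y of offcut_bar in the frame of tray between -0.05 and 0.05 m and z of each of offcut_bar, offcut_angle, offcut_flat, offcut_tube in the frame of tray below 0.042 m and x of offcut_angle in the frame of tray between -0.085 and 0.085 m and y of offcut_angle in the frame of tray between -0.05 and 0.05 m and x of offcut_flat in the frame of tray between -0.085 and 0.085 m and y of offcut_flat in the frame of tray between -0.05 and 0.05 m and x of offcut_tube in the frame of tray between -0.085 and 0.085 m and y of offcut_tube in the frame of tray between -0.05 and 0.05 m), for 0.2 s.
At the end, for the whole second after the job is handed in: All four offcuts lie still inside the tray (centres between its walls, under 42 mm up). The scraper stands released and still on the ledge: upright within 0.1 rad, centre within 25 mm of the ledge's, foot within 5 mm of its top, lengthwise along it within 15 degrees (all of step 2 and angle between scraper's own z axis and vertical below 0.1 rad and contact force between the fingers and scraper below 0.1 N and horizontal distance between scraper and stand_top below 0.025 m and z of scraper in the frame of stand_top between -0.005 and 0.005 m and angle between the y axis of scraper and the y axis of stand_top, either way round below 0.26 rad and contact force between scraper and stand above 0.5 N and linear speed of scraper below 0.02 m/s and linear speed of each of offcut_bar, offcut_angle, offcut_flat, offcut_tube below 0.03 m/s); the robot touches nothing.
It fails at once if the gripper or arm touches an offcut (contact force between any of the fingers, the arm and offcut_bar above 0.5 N or contact force between any of the fingers, the arm and offcut_angle above 0.5 N or contact force between any of the fingers, the arm and offcut_flat above 0.5 N or contact force between any of the fingers, the arm and offcut_tube above 0.5 N).
It fails at once if a bystander (board case, reel, iron rest or bottle) is moved by more than 20 mm (distance of any of board_case, reel, iron_rest, bottle from where it was at the start of the episode above 0.02 m).
It also fails if it takes over 69 s, if anything falls off the work surface, if the arm or the gripper's body presses on something with over 40 N, if the wrist force passes 120 N, or if a joint passes its speed limit or range.

ROBOT

A 6-joint arm with a two-finger parallel gripper is mounted at the origin on the work surface. World frame = base frame: x ahead of the robot, y to its left, z up, the work surface at z = 0. Lengths are in m, angles in rad, forces in N, time in s.
With the tool pointing down it reaches from about 0.35 to 0.725 m from the base axis. Payload 4.3 kg.
Tool frame: the origin (TCP) lies at the very end of the fingers, on their centre line; the grasp point (between the pads) lies ctrl.grip_point_offset behind it (ctrl.grip_point_offset is the distance from the TCP to the grasp point, in m); z points along the fingers, y is the line along which they close (so a half turn about z gives the same grasp; the last joint's range is limited). The gripper opens to 85 mm and grips with 20 to 120 N. Pads are 22 mm wide; open, the fingers measure 114 mm over their backs; the gripper's body (76 mm by 85 mm) begins 54 mm behind the grasp point. The pads swing forward as they close: fully open they stand 13 mm farther back than shut.
Start: joints at [1.231, 0.377, 0.081, 1.274, 0, 1.46], TCP at [0.131, 0.56, 0.231] pointing down, gripper open.
Joint ranges: [-2.72, 2.72], [-0.84, 1.66], [-1.02, 1.22], [-1.77, 2.12], [-1.37, 1.28], [-3.14, 3.14]. Speed limits (rad/s): [2.57, 2.57, 3.14, 3.14, 3.14, 3.14].

INTERFACE

Orientations are given as a rotation vector (axis times angle).
In Python, from workcell import ctrl gives the robot as it stands.
- The arm moves only by the tool step_arm, never from a script. Its arguments are lists of equal length, an entry for each row: "rotation": the turn, a rotation vector about the tool's x, y, z in rad, a list of three; "offset": the shift along the tool's x, y, z in cm, a list of three; "fingers": the closure, from -1 (fully open) to 1 (shut). A call has 1 to 8 rows; each row shifts and turns the commanded pose from where the row before left it, along the tool's axes as they then stand; what a row does not reach is not made up. A row lasts 1/8 s, in which the tool goes at most 62.5 mm and 10.7 degrees, less where a joint would pass 70% of its speed; a pose out of reach is approached as far as the arm can. A call is refused whole if a number of a shift passes 6.25 or a number of a turn 0.188, either way. A call with a gripper value outside its range is refused whole. The fingers move at their own pace and stop on an object; the grip force is fixed at half the most. Time passes only in rows, so rows that do not move let the fingers close. It gives the time, the measured TCP pose, the force, the opening and the grip force at its end, in the units of the state.
- ctrl.get_state(): the state, without advancing time (a new reading comes with each control period).
- ctrl.capture(name): name is "scene" or "top" or "wrist"; returns a dict with "color" (384x512x3 uint8, red, green, blue), "intrinsics" (3x3 intrinsics, pixels), "R" (3x3) and "t" (3): a world point X has camera coordinates R X + t; the wrist camera has in their place "T_tool_cam" (4x4, takes a point from camera to tool coordinates, whose origin is the TCP and whose axes are the flange's). Camera axes: x right, y down, z forward; pixel columns grow to the right and rows downward; lengths in m; the calibration is good to about 2 mm. A picture is of the moment at which its call begins: read the wrist's pose just before it. There is no depth.
- ctrl.sign_off(): hands the job in; it is judged then, once.
The state is a dict: "time": time; "q": joint angles; "joint_vel": joint speeds; "effort": joint torques, N m; "tcp_pos": TCP position; "tool_rot": TCP orientation; "ft_force": force on the tool from outside, world axes, zero at the start; "wrist_torque": the same for the moment, N m; "width": finger opening in m; "finger_force": force on a finger pad.
Only numpy, scipy, OpenCV 4.12 (cv2) and the standard library are available. Lean on these libraries where they do the work, as an engineer would, in place of code of your own. Each camera call takes 0.05 s, during which the arm holds its last target. There are 200 camera calls.

## Working session

There is one attempt and no reset: what is moved stays moved. The work goes in short steps, Python scripts to look and compute and a tool call to move; the robot and the scene stay as the last step left them, time stands still between calls to the robot, and variables do not carry over. Pictures are saved under pics/ and viewed, at most 10 in all, crops included, and the job is handed in when it is done.

Besides the shell and the picture viewer there is one more tool, called after "Request:" as a command line: name --argument value ..., lists and objects as JSON in quotes. step_arm: Moves the arm, as the interface text tells. Its arguments: {"type":"object","properties":{"rotation":{"type":"array"},"offset":{"type":"array"},"fingers":{"type":"array"}},"required":["rotation","offset","fingers"]}

```bash
ls; mkdir -p pics
python3 - <<'E'
from workcell import ctrl
import cv2,numpy as np
s=ctrl.get_state();print(s, ctrl.grip_point_offset)
for n in("scene","top"):
    c=ctrl.capture(n);cv2.imwrite(f"pics/{n}0.png",cv2.resize(c["color"][:,:,::-1],(800,600),interpolation=cv2.INTER_CUBIC))
    np.savez(f"{n}0.npz",**c)
    print(n,c["intrinsics"],c["R"],c["t"])
E
```

```text
pics
{'time': 0.0, 'q': array([1.23069598e+00, 3.78093603e-01, 7.96415406e-02, 1.27436310e+00,
       1.68492728e-05, 1.46050443e+00]), 'joint_vel': array([ 0.00168624,  0.00095033, -0.00237826,  0.00100518,  0.00030731,
       -0.00044673]), 'effort': array([ 1.45942740e-03, -4.63597155e+01,  2.69881332e+01,  2.06548884e-02,
       -1.04171511e-05, -4.14764500e-06]), 'tcp_pos': array([0.13075188, 0.55928669, 0.23034947]), 'tool_rot': array([-3.60134743e-01, -3.12041062e+00,  3.08473956e-03]), 'ft_force': array([0.42558305, 0.47489911, 0.34821916]), 'wrist_torque': array([-0.0402673 ,  0.04461576, -0.00756365]), 'finger_force': 0.0, 'width': 0.08515486483961685} 0.0187
scene [[465.85682617   0.         250.69007458]
 [  0.         465.85682617 196.48275064]
 [  0.           0.           1.        ]] [[-0.60237798  0.79820552 -0.00295155]
 [ 0.64367241  0.48356382 -0.59317101]
 [-0.47204512 -0.35921299 -0.80507108]] [ 0.35271289 -0.26020156  1.49147445]
top [[350.80946719   0.         254.51528604]
 [  0.         350.80946719 190.80545747]
 [  0.           0.           1.        ]] [[-0.00184533 -0.99987332 -0.01580945]
 [-0.99548912  0.00333644 -0.09481706]
 [ 0.09485779  0.01556316 -0.99536917]] [-0.04959589  0.51471658  1.21779534]
```

View pics/scene0.png

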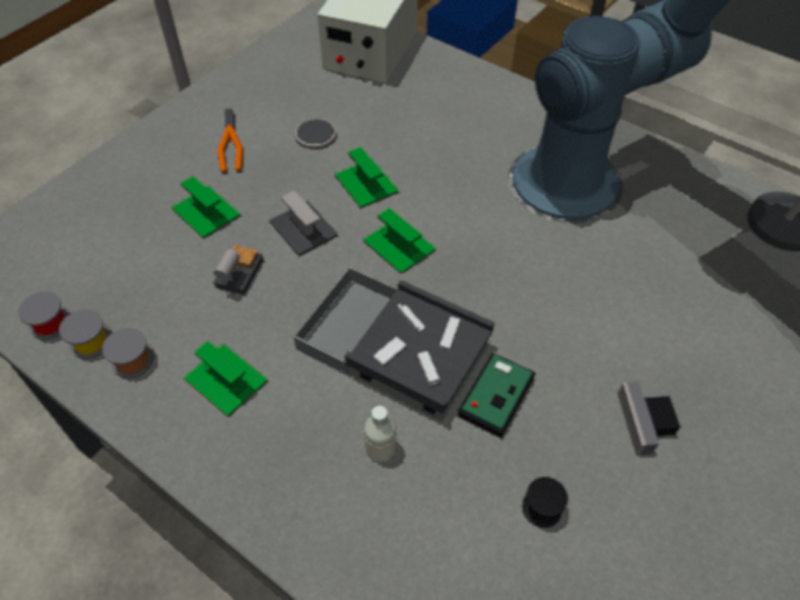

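View pics/top0.png

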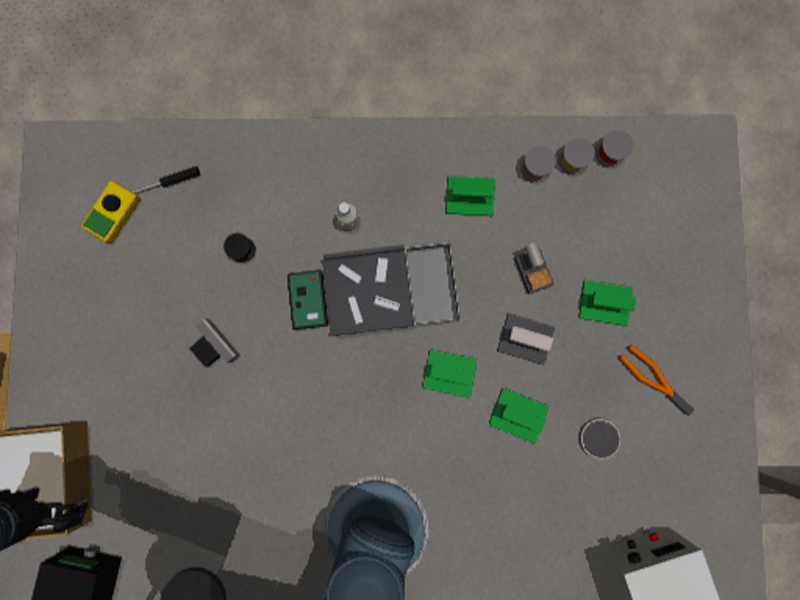

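Top view (800-px): the scraper is the grey bar with black grip at (213,342). The real stand is the grey one at (526,338), and green look-alikes are at (470,195), (607,302), (449,372) and (519,415). The tray is at (432,285), on the world −y side of the plate (368,290), and the case is at (307,300). The reel, at (238,247), is the only other black item near the scraper. By the descriptions I choose the grey-and-black L at (213,342) as the scraper and the grey stand at (526,338). I'll check both in one rectified close crop.

```bash
cat > h.py <<'E'
import numpy as np,cv2
from scipy.spatial.transform import Rotation as Ro
def ray(c,uv,z):
    K,R,t=c["intrinsics"],c["R"],c["t"]
    d=R.T@np.linalg.inv(K)@np.array([uv[0],uv[1],1.]);o=-R.T@t
    return o+d*(z-o[2])/d[2]
def proj(c,X):
    p=c["intrinsics"]@(c["R"]@np.asarray(X,float)+c["t"]);return p[:2]/p[2]
def rect(c,cx,cy,z,half,n):
    """world-metric view of plane z: up=+x, left=+y; n px across 2*half"""
    K,R,t=c["intrinsics"],c["R"],c["t"];s=2*half/n
    A=np.array([[0,-s,cx+half],[-s,0,cy+half],[0,0,z],[0,0,1.]])
    H=K@np.c_[R,t]@A
    im=cv2.warpPerspective(c["color"][:,:,::-1],H,(n,n),flags=cv2.INTER_CUBIC|cv2.WARP_INVERSE_MAP)
    step=0.02 if half<.09 else .05
    for v in np.arange(np.ceil((cx-half)/step)*step,cx+half,step):
        r=int((cx+half-v)/s);cv2.line(im,(0,r),(8,r),(0,0,255),1);cv2.putText(im,f"{v:.2f}",(9,r+3),0,.3,(0,255,255),1)
    for v in np.arange(np.ceil((cy-half)/step)*step,cy+half,step):
        r=int((cy+half-v)/s);cv2.line(im,(r,n-8),(r,n),(0,0,255),1);cv2.putText(im,f"{v:.2f}",(r-10,n-10),0,.3,(0,255,255),1)
    return im
E
python3 - <<'E'
from h import *
T=np.load("top0.npz");S=np.load("scene0.npz")
pl={}
for n,uv,z in[("scr",(213,342),.036),("stand",(530,338),.06),("plate",(368,290),.05),("tray",(432,285),.04),("case",(307,300),.03),("reel",(238,247),.05),("bottle",(346,208),.12),("iron",(533,270),.03)]:
    p=ray(T,np.array(uv)*.64,z);pl[n]=p;print(n,p.round(3))
t=[]
for c in(T,S): t.append(np.hstack([rect(c,*pl["scr"][:2],.036,.07,265),rect(c,*pl["stand"][:2],.06,.08,265),rect(c,pl["plate"][0],pl["plate"][1]-.04,.05,.16,265)]))
cv2.imwrite("pics/m1.png",np.vstack(t))
E
```

```text
scr [0.416 0.363 0.036]
stand [ 0.423 -0.339  0.06 ]
plate [0.53  0.015 0.05 ]
tray [ 0.542 -0.128  0.04 ]
case [0.51  0.154 0.03 ]
reel [0.629 0.308 0.05 ]
bottle [0.698 0.057 0.12 ]
iron [ 0.577 -0.357  0.03 ]
```

View pics/m1.png

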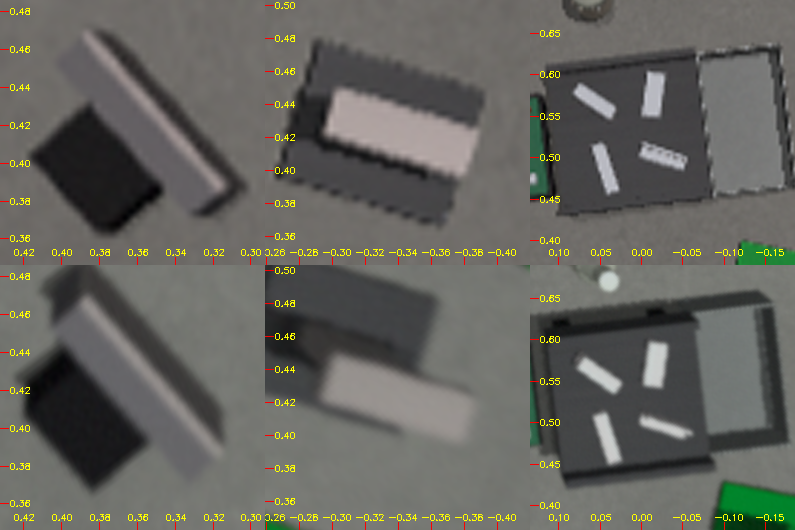

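```bash
cat >> h.py <<'E'
def down(yaw,tilt=0):
    """tool z down, tool y at yaw (deg); then turned tilt (deg) about tool y"""
    a=np.radians(yaw);y=np.array([np.cos(a),np.sin(a),0]);z=np.array([0,0,-1.])
    return Ro.from_matrix(np.c_[np.cross(y,z),y,z])*Ro.from_euler('y',tilt,degrees=True)
def plan(p0,R0,p1,R1,v=5.5,w=.17):
    """rows (rot rad, offset cm) for a straight move, grasp on TCP"""
    d=np.array(p1)-p0;rv=(R0.inv()*R1).as_rotvec()
    n=int(max(1,np.ceil(np.linalg.norm(d)*100/v),np.ceil(np.abs(rv).max()/w)))
    R=R0;rot=[];off=[]
    for i in range(n):
        off.append(np.round(R.inv().apply(d/n)*100,2).tolist());rot.append(np.round(rv/n,3).tolist());R=R*Ro.from_rotvec(rv/n)
    print(n,"rows\nrot",rot,"\noff",off)
def cur():
    from workcell import ctrl
    s=ctrl.get_state();R=Ro.from_rotvec(s["tool_rot"])
    m=R.as_matrix();print("t",round(s["time"],2),"p",s["tcp_pos"].round(4),"yawY",np.degrees(np.arctan2(m[1,1],m[0,1])).round(1),"z",m[:,2].round(3),"q",s["q"].round(2),"F",s["ft_force"].round(1),"w",round(s["width"],4))
    return s["tcp_pos"],R
E
python3 - <<'E'
from h import *
from workcell import ctrl
p,R=cur();print(R.as_matrix().round(3))
for y in(42,-138):
    print(y);plan(p,R,[.39,.375,.26],down(y))
c=ctrl.capture("wrist");print(c["T_tool_cam"].round(4),c["intrinsics"].round(1))
E
```

```text
t 0.1 p [0.1308 0.5593 0.2305] yawY 76.8 z [-0.001 -0.002 -1.   ] q [ 1.23  0.38  0.08  1.27 -0.    1.46] F [-0.1  0.4  0.1] w 0.0854
[[-0.974  0.228 -0.001]
 [ 0.228  0.974 -0.002]
 [ 0.    -0.002 -1.   ]]
42
6 rows
rot [[-0.0, 0.0, 0.101], [-0.0, 0.0, 0.101], [-0.0, 0.0, 0.101], [-0.0, 0.0, 0.101], [-0.0, 0.0, 0.101], [-0.0, 0.0, 0.101]] 
off [[-4.91, -2.01, -0.49], [-5.08, -1.5, -0.49], [-5.21, -0.98, -0.49], [-5.28, -0.45, -0.49], [-5.3, 0.09, -0.49], [-5.26, 0.63, -0.49]]
-138
15 rows
rot [[-0.0, -0.0, -0.169], [-0.0, -0.0, -0.169], [-0.0, -0.0, -0.169], [-0.0, -0.0, -0.169], [-0.0, -0.0, -0.169], [-0.0, -0.0, -0.169], [-0.0, -0.0, -0.169], [-0.0, -0.0, -0.169], [-0.0, -0.0, -0.169], [-0.0, -0.0, -0.169], [-0.0, -0.0, -0.169], [-0.0, -0.0, -0.169], [-0.0, -0.0, -0.169], [-0.0, -0.0, -0.169], [-0.0, -0.0, -0.169]] 
off [[-1.96, -0.8, -0.2], [-1.8, -1.12, -0.2], [-1.59, -1.41, -0.2], [-1.33, -1.65, -0.2], [-1.03, -1.85, -0.2], [-0.7, -2.0, -0.19], [-0.36, -2.09, -0.19], [-0.0, -2.12, -0.19], [0.36, -2.09, -0.2], [0.7, -2.0, -0.2], [1.03, -1.85, -0.2], [1.33, -1.65, -0.2], [1.59, -1.41, -0.2], [1.8, -1.12, -0.2], [1.96, -0.8, -0.2]]
[[ 3.000e-04 -9.561e-01 -2.929e-01  7.500e-02]
 [ 1.000e+00  4.000e-04 -2.000e-04  2.000e-04]
 [ 3.000e-04 -2.929e-01  9.561e-01 -1.434e-01]
 [ 0.000e+00  0.000e+00  0.000e+00  1.000e+00]] [[287.6   0.  259.2]
 [  0.  287.6 190.4]
 [  0.    0.    1. ]]
```

Request:
step_arm --rotation '[[0,0,0.101],[0,0,0.101],[0,0,0.101],[0,0,0.101],[0,0,0.101],[0,0,0.101],[0,0,0]]' --offset '[[-4.9,-2.0,1.3],[-5.1,-1.5,1.3],[-5.2,-1.0,1.3],[-5.3,-0.45,1.3],[-5.3,0.1,1.3],[-5.3,0.6,1.3],[0,0,0]]' --fingers '[-1,-1,-1,-1,-1,-1,-1]'

```text
time: 1.02
tcp_pos: [0.3925, 0.3726, 0.1519]
tool_rot: [-1.283, -2.867, 0.003]
ft_force: [-0.2, 0.2, -0.4]
width: 0.0854
finger_force: 0.0
```

```bash
cat >> h.py <<'E'
def wrist():
    """capture wrist and give it world R,t"""
    from workcell import ctrl
    s=ctrl.get_state();c=dict(ctrl.capture("wrist"))
    W=np.eye(4);W[:3,:3]=Ro.from_rotvec(s["tool_rot"]).as_matrix();W[:3,3]=s["tcp_pos"]
    M=np.linalg.inv(W@c["T_tool_cam"]);c["R"]=M[:3,:3];c["t"]=M[:3,3];return c
E
python3 - <<'E'
from h import *
cur();c=wrist();np.savez("w1.npz",**{k:c[k] for k in("color","intrinsics","R","t")})
cv2.imwrite("pics/w1.png",np.hstack([rect(c,.407,.37,.036,.08,400),rect(c,.407,.37,.031,.08,400)]))
E
```

```text
t 1.02 p [0.3925 0.3726 0.1519] yawY 41.8 z [-0.001 -0.002 -1.   ] q [ 0.64  0.35 -0.17  1.05 -0.    1.48] F [-0.2  0.2 -0.4] w 0.0854
```

View pics/w1.png

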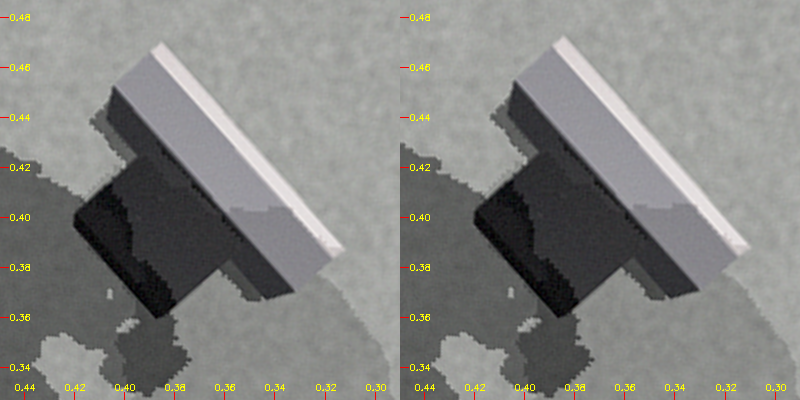

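Run:
```python
from h import *
p,R=cur();plan(p,R,[.361,.4255,.0725],down(41.4,-45))
plan(np.array([.361,.4255,.0725]),down(41.4,-45),[.4032,.3777,.0088],down(41.4,-45),v=3.2)
```

```text
t 1.07 p [0.3911 0.3739 0.1525] yawY 41.9 z [-0.002 -0.001 -1.   ] q [ 0.65  0.35 -0.17  1.05  0.    1.48] F [-0.7  0.5  0.6] w 0.0856
5 rows
rot [[0.0, -0.157, 0.002], [0.0, -0.157, 0.002], [0.0, -0.157, 0.002], [0.0, -0.157, 0.002], [0.0, -0.157, 0.002]] 
off [[1.17, 0.24, 1.6], [1.41, 0.24, 1.4], [1.61, 0.24, 1.16], [1.77, 0.24, 0.89], [1.89, 0.23, 0.6]]
3 rows
rot [[0.0, 0.0, 0.0], [0.0, 0.0, 0.0], [0.0, 0.0, 0.0]] 
off [[-0.0, 0.0, 3.0], [-0.0, 0.0, 3.0], [-0.0, 0.0, 3.0]]
```

Request:
step_arm --rotation '[[0,-0.157,0.002],[0,-0.157,0.002],[0,-0.157,0.002],[0,-0.157,0.002],[0,-0.157,0.002],[0,0,0],[0,0,0]]' --offset '[[1.2,0.2,1.6],[1.4,0.2,1.4],[1.6,0.25,1.2],[1.8,0.25,0.9],[1.9,0.25,0.6],[0,0,0],[0,0,0]]' --fingers '[-1,-1,-1,-1,-1,-1,-1]'

```text
time: 1.95
tcp_pos: [0.3595, 0.4278, 0.0734]
tool_rot: [0.982, 2.184, -0.4]
ft_force: [-0.1, -1.2, 0.5]
width: 0.0853
finger_force: 0.0
```

Run:
```python
from h import *
p,R=cur();plan(p,R,[.4032,.3777,.0088],down(41.4,-45),v=3.2)
```

```text
t 1.95 p [0.3595 0.4278 0.0734] yawY 41.7 z [ 0.472 -0.525 -0.708] q [ 1.12  0.75  0.02  1.2  -0.71  2.11] F [-0.1 -1.2  0.5] w 0.0853
3 rows
rot [[0.002, -0.001, 0.0], [0.002, -0.001, 0.0], [0.002, -0.001, 0.0]] 
off [[-0.05, -0.03, 3.09], [-0.05, -0.03, 3.09], [-0.04, -0.02, 3.09]]
```

Request:
step_arm --rotation '[[0.003,0,0],[0.003,0,0],[0,0,0],[0,0,0],[0,0,0],[0,0,0],[0,0,0],[0,0,0]]' --offset '[[-0.05,0,3.1],[-0.05,-0.05,3.1],[-0.05,-0.05,3.0],[0,0,0],[0,0,0],[0,0,0],[0,0,0],[0,0,0]]' --fingers '[-1,-1,-1,-1,1,1,1,1]'

```text
time: 2.95
tcp_pos: [0.4036, 0.3783, 0.0109]
tool_rot: [0.985, 2.181, -0.405]
ft_force: [-2.8, 1.0, 7.7]
width: 0.0553
finger_force: 62.7
```

Run:
```python
from h import *
p,R=cur();plan(p,R,p+[-.0,.0,.06],R)
plan(p,R,p+[-.0,.0,.06],down(41.4,45))
```

```text
t 2.95 p [0.4036 0.3783 0.0109] yawY 41.5 z [ 0.47  -0.529 -0.706] q [ 1.02  0.76 -0.15  0.95 -0.74  1.98] F [-2.8  1.   7.7] w 0.0553
2 rows
rot [[0.0, 0.0, 0.0], [0.0, 0.0, 0.0]] 
off [[-2.12, 0.01, -2.12], [-2.12, 0.01, -2.12]]
10 rows
rot [[0.0, 0.157, 0.0], [0.0, 0.157, 0.0], [0.0, 0.157, 0.0], [0.0, 0.157, 0.0], [0.0, 0.157, 0.0], [0.0, 0.157, 0.0], [0.0, 0.157, 0.0], [0.0, 0.157, 0.0], [0.0, 0.157, 0.0], [0.0, 0.157, 0.0]] 
off [[-0.42, 0.0, -0.42], [-0.35, 0.0, -0.49], [-0.27, 0.0, -0.53], [-0.19, 0.0, -0.57], [-0.09, 0.0, -0.59], [-0.0, 0.0, -0.6], [0.09, 0.0, -0.59], [0.19, 0.0, -0.57], [0.27, 0.0, -0.53], [0.35, 0.0, -0.49]]
```

Request:
step_arm --rotation '[[0,0,0],[0,0,0],[0,0.157,0],[0,0.157,0],[0,0.157,0],[0,0.157,0],[0,0.157,0],[0,0.157,0]]' --offset '[[-2.1,0,-2.1],[-2.1,0,-2.1],[0,0,0],[0,0,0],[0,0,0],[0,0,0],[0,0,0],[0,0,0]]' --fingers '[1,1,1,1,1,1,1,1]'

```text
time: 3.95
tcp_pos: [0.403, 0.3775, 0.0693]
tool_rot: [-1.231, -2.728, -0.102]
ft_force: [-0.9, -0.3, -2.6]
width: 0.0549
finger_force: 64.0
```

Request:
step_arm --rotation '[[0,0.157,0],[0,0.157,0],[0,0.157,0],[0,0.157,0],[0,0,0],[0,0,0]]' --offset '[[0,0,0],[0,0,0],[0,0,0],[0,0,0],[0,0,0],[0,0,0]]' --fingers '[1,1,1,1,1,1]'

```text
time: 4.7
tcp_pos: [0.4031, 0.3772, 0.0683]
tool_rot: [-0.986, -2.185, -0.408]
ft_force: [-0.3, 1.1, -1.7]
width: 0.0552
finger_force: 64.3
```

Run:
```python
from h import *
p,R=cur();print(np.degrees(np.arctan2(-R.as_matrix()[2,1],1)))
plan(p,R,[p[0],p[1],.043],down(41.5,45))
```

```text
t 4.7 p [0.4031 0.3772 0.0683] yawY 41.4 z [-0.466  0.529 -0.709] q [ 0.26  0.7  -0.1   1.18  0.68  0.96] F [-0.3  1.1 -1.7] w 0.0552
-0.025956097209859953
1 rows
rot [[0.001, 0.003, -0.001]] 
off [[-1.78, -0.0, 1.79]]
```

Request:
step_arm --rotation '[[0,0,0],[0,0,0],[0,0,0],[0,0,0],[0,0,0]]' --offset '[[-0.95,0,0.95],[-0.85,0,0.85],[0,0,0],[-0.1,0,0.1],[0,0,0]]' --fingers '[1,1,1,1,1]'

```text
time: 5.32
tcp_pos: [0.4031, 0.3768, 0.0414]
tool_rot: [-0.986, -2.182, -0.408]
ft_force: [-0.2, 0.1, -2.7]
width: 0.0548
finger_force: 64.3
```

Request:
step_arm --rotation '[[0,0,0],[0,0,0],[0,0,0]]' --offset '[[-0.1,0,0.1],[-0.1,0,0.1],[0,0,0]]' --fingers '[1,1,1]'

```text
time: 5.7
tcp_pos: [0.4032, 0.3768, 0.0393]
tool_rot: [-0.987, -2.181, -0.409]
ft_force: [-0.5, -3.2, 4.7]
width: 0.0548
finger_force: 64.9
```

Request:
step_arm --rotation '[[0,0,0],[0,0,0],[0,0,0],[0,0,0],[0,0,0]]' --offset '[[0,0,0],[0,0,0],[0,0,0],[0,0,0],[0,0,0]]' --fingers '[-1,-1,-1,-1,-1]'

```text
time: 6.32
tcp_pos: [0.4029, 0.3767, 0.0384]
tool_rot: [-0.987, -2.182, -0.408]
ft_force: [0.5, 0.5, -0.8]
width: 0.0851
finger_force: 0.0
```

Run:
```python
from h import *
p,R=cur()
u=np.array([-np.sin(np.radians(41.4)),np.cos(np.radians(41.4)),0])
# upright scraper origin: TCP at scr x=-9+~2 -> z~39.5; x_scr=-u
o=p+u*(-.0085);o[2]=0;print("origin est",o)
# retreat along -tool z first by 60 mm, then over the block
z=R.as_matrix()[:,2]
p1=p-.05*z;plan(p,R,p1,R)
plan(p1,R,[o[0],o[1],.13],down(41.4))
c=wrist()
t=[rect(c,o[0],o[1],.07,.07,265),rect(c,o[0],o[1],.026,.07,265)]
from workcell import ctrl
c=ctrl.capture("scene");t.append(rect(c,o[0],o[1],.07,.09,265))
cv2.imwrite("pics/up.png",np.hstack(t))
```

```text
t 6.33 p [0.4029 0.3767 0.0384] yawY 41.4 z [-0.467  0.53  -0.707] q [ 0.26  0.74 -0.12  1.13  0.69  0.96] F [ 0.5  0.5 -0.8] w 0.0851
origin est [0.40851745 0.37036688 0.        ]
1 rows
rot [[0.0, 0.0, 0.0]] 
off [[0.0, 0.0, -5.0]]
5 rows
rot [[-0.0, -0.157, -0.0], [-0.0, -0.157, -0.0], [-0.0, -0.157, -0.0], [-0.0, -0.157, -0.0], [-0.0, -0.157, -0.0]] 
off [[1.18, -0.0, -0.42], [1.1, -0.0, -0.59], [0.99, -0.0, -0.76], [0.86, -0.0, -0.9], [0.71, 0.0, -1.03]]
```

View pics/up.png

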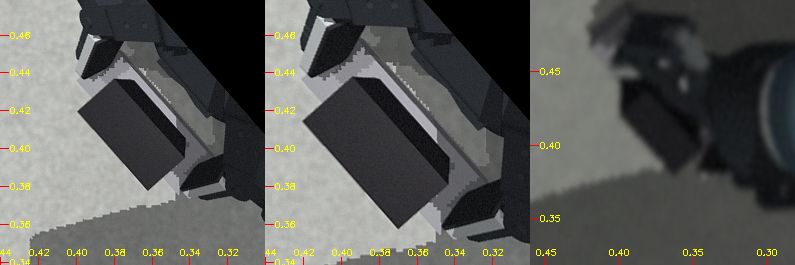

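Request:
step_arm --rotation '[[0,0,0],[0,0,0],[0,-0.157,0],[0,-0.157,0],[0,-0.157,0],[0,-0.157,0],[0,-0.157,0],[0,0,0]]' --offset '[[0,0,-2.5],[0,0,-2.5],[1.2,0,-0.4],[1.1,0,-0.6],[1.0,0,-0.75],[0.85,0,-0.9],[0.7,0,-1.0],[0,0,0]]' --fingers '[-1,-1,-1,-1,-1,-1,-1,-1]'

```text
time: 7.42
tcp_pos: [0.4069, 0.3732, 0.1314]
tool_rot: [1.286, 2.866, 0.004]
ft_force: [1.0, -0.8, 0.7]
width: 0.0856
finger_force: 0.0
```

Run:
```python
from h import *
p,R=cur()
plan(p,R,[.4085,.3704,.033],down(41.2))
```

```text
t 7.42 p [0.4069 0.3732 0.1314] yawY 41.7 z [ 0.001  0.002 -1.   ] q [ 0.63  0.38 -0.18  1.01  0.    1.47] F [ 1.  -0.8  0.7] w 0.0856
2 rows
rot [[0.001, -0.0, 0.004], [0.001, -0.0, 0.004]] 
off [[-0.16, -0.04, 4.92], [-0.16, -0.04, 4.92]]
```

Request:
step_arm --rotation '[[0,0,0.004],[0,0,0.004],[0,0,0],[0,0,0],[0,0,0],[0,0,0],[0,0,0],[0,0,0]]' --offset '[[-0.3,-0.05,3.5],[0,-0.05,3.5],[0,0,2.8],[0,0,0],[0,0,0],[0,0,0],[0,0,0],[0,0,0]]' --fingers '[-1,-1,-1,-1,1,1,1,1]'

```text
time: 8.43
tcp_pos: [0.4109, 0.3684, 0.0335]
tool_rot: [1.305, 2.856, 0.004]
ft_force: [1.3, -1.0, 5.4]
width: 0.0552
finger_force: 64.7
```

Run:
```python
from h import *
p,R=cur()
q=p+[0,0,.13]
plan(q,R,[.50,.12,.20],down(6))
```

```text
t 8.43 p [0.4109 0.3684 0.0335] yawY 40.9 z [ 0.003  0.001 -1.   ] q [ 0.62  0.47 -0.32  0.78 -0.    1.47] F [ 1.3 -1.   5.4] w 0.0552
5 rows
rot [[0.001, -0.0, 0.122], [0.001, -0.0, 0.122], [0.001, -0.0, 0.122], [0.001, -0.0, 0.122], [0.001, -0.0, 0.122]] 
off [[-4.92, -1.9, -0.73], [-5.12, -1.29, -0.73], [-5.24, -0.66, -0.73], [-5.28, -0.02, -0.73], [-5.24, 0.62, -0.73]]
```

Request:
step_arm --rotation '[[0,0,0],[0,0,0],[0,0,0.122],[0,0,0.122],[0,0,0.122],[0,0,0.122],[0,0,0.122],[0,0,0]]' --offset '[[0,0,-6.0],[0,0,-6.0],[-4.9,-1.9,-1.0],[-5.1,-1.3,-0.8],[-5.2,-0.7,-0.8],[-5.3,0,-0.8],[-5.2,0.6,-0.8],[0,0,0]]' --fingers '[1,1,1,1,1,1,1,1]'

```text
time: 9.43
tcp_pos: [0.4992, 0.117, 0.1944]
tool_rot: [2.109, 2.327, 0.0]
ft_force: [0.2, 1.2, -2.6]
width: 0.0555
finger_force: 65.9
```

Request:
step_arm --rotation '[[0,0,0]]' --offset '[[0,0,0]]' --fingers '[1]'

```text
time: 9.55
tcp_pos: [0.4973, 0.1201, 0.1935]
tool_rot: [-2.102, -2.333, 0.001]
ft_force: [0.6, -0.4, -3.1]
width: 0.0554
finger_force: 65.9
```

Run:
```python
from h import *
cur();c=wrist();np.savez("w2.npz",**{k:c[k] for k in("color","intrinsics","R","t")})
t=rect(c,.5315,-.005,.05,.15,560)
p=c["color"][:,:,::-1]
cv2.imwrite("pics/w2.png",np.hstack([t,cv2.resize(p,(236,560//2*1))[:, :]. repeat(2,0)]) if 0 else t)
```

```text
t 9.55 p [0.4973 0.1201 0.1935] yawY 5.9 z [-0.001  0.    -1.   ] q [ 0.11  0.26 -0.18  1.13  0.    1.58] F [ 0.6 -0.4 -3.1] w 0.0554
```

View pics/w2.png

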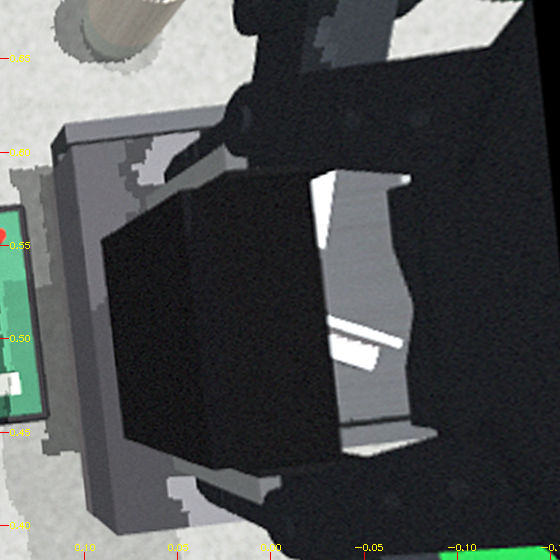

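Foot and held scraper hang over the case end of the plate (case at pixel 20,310). The bar ends lie near (350,345) and the bottle is at (110,30), clear of the sweep. I'll descend at the case end for the first pass.

Run:
```python
from h import *
p,R=cur()
plan(p,R,[.502,.111,.0857],down(6))
```

```text
t 9.6 p [0.497  0.1206 0.1934] yawY 6.0 z [-0.002  0.    -1.   ] q [ 0.11  0.26 -0.18  1.13  0.    1.58] F [-0.6  0.6 -2. ] w 0.0551
2 rows
rot [[-0.001, -0.0, 0.0], [-0.001, -0.0, 0.0]] 
off [[-0.51, 0.2, 5.39], [-0.51, 0.2, 5.39]]
```

Request:
step_arm --rotation '[[0,0,0],[0,0,0],[0,0,0],[0,0,0],[0,0,0]]' --offset '[[-0.5,0.2,4.0],[-0.5,0.2,4.0],[0,0,2.0],[0,0,0.75],[0,0,0]]' --fingers '[1,1,1,1,1]'

```text
time: 10.22
tcp_pos: [0.5023, 0.1113, 0.0862]
tool_rot: [-2.101, -2.335, 0.001]
ft_force: [-0.6, 0.0, -1.9]
width: 0.0552
finger_force: 65.7
```

Request:
step_arm --rotation '[[0,0,0],[0,0,0],[0,0,0],[0,0,0],[0,0,0],[0,0,0],[0,0,0],[0,0,0]]' --offset '[[-1.3,0,0],[-1.3,0,0],[-1.3,0,0],[-1.3,0,0],[-1.3,0,0],[-1.3,0,0],[-1.3,0,0],[-1.3,0,0]]' --fingers '[1,1,1,1,1,1,1,1]'

```text
time: 11.22
tcp_pos: [0.5137, 0.0061, 0.0863]
tool_rot: [-2.103, -2.334, 0.001]
ft_force: [0.3, 0.5, -3.1]
width: 0.0555
finger_force: 65.8
```

Request:
step_arm --rotation '[[0,0,0],[0,0,0],[0,0,0],[0,0,0],[0,0,0],[0,0,0],[0,0,0],[0,0,0]]' --offset '[[-1.3,0,0],[-1.3,0,0],[-1.3,0,0],[-1.3,0,0],[-1.3,0,0],[-1.3,0,0],[-1.3,0,0],[-1.3,0,0]]' --fingers '[1,1,1,1,1,1,1,1]'

```text
time: 12.22
tcp_pos: [0.5244, -0.0974, 0.0864]
tool_rot: [-2.103, -2.334, 0.001]
ft_force: [0.2, -0.3, -2.7]
width: 0.0548
finger_force: 65.8
```

Run:
```python
from h import *
from workcell import ctrl
p,R=cur()
T=ctrl.capture("top");S=ctrl.capture("scene")
cv2.imwrite("pics/p1.png",np.hstack([rect(T,.53,-.05,.05,.16,400),rect(S,.53,-.05,.05,.16,400)]))
```

```text
t 12.22 p [ 0.5244 -0.0974  0.0864] yawY 5.9 z [-0. -0. -1.] q [-0.3   0.38 -0.3   0.89 -0.    1.16] F [ 0.2 -0.3 -2.7] w 0.0548
```

View pics/p1.png

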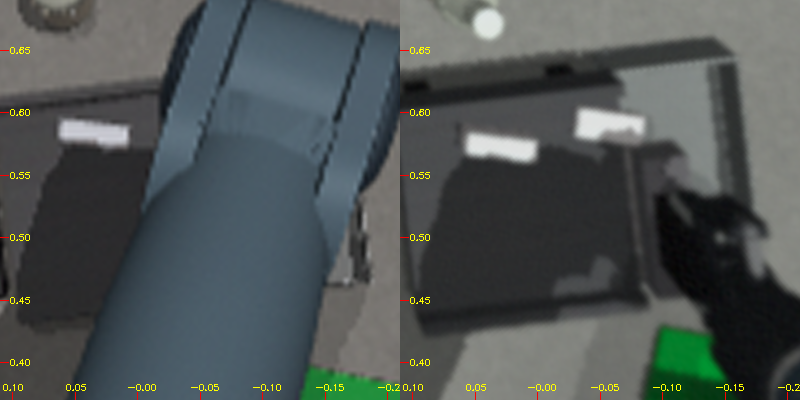

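Two offcuts remain on the far side, at right-tile pixels (500,147) and (610,125). The near two have gone over the edge. I'll lift, return, and make the far-side pass.

Run:
```python
from h import *
p,R=cur()
plan(p+[0,0,.05],R,[.5397,.1151,.1364],down(6))
```

```text
t 12.32 p [ 0.5248 -0.098   0.0865] yawY 5.8 z [ 0.    -0.001 -1.   ] q [-0.3   0.38 -0.3   0.89 -0.    1.17] F [ 0.3  0.2 -2.5] w 0.0552
4 rows
rot [[0.0, 0.0, -0.001], [0.0, 0.0, -0.001], [0.0, 0.0, -0.001], [0.0, 0.0, -0.001]] 
off [[5.26, 0.91, -0.0], [5.26, 0.92, -0.0], [5.26, 0.92, -0.0], [5.26, 0.92, 0.0]]
```

Request:
step_arm --rotation '[[0,0,0],[0,0,0],[0,0,-0.002],[0,0,-0.002],[0,0,0],[0,0,0],[0,0,0]]' --offset '[[0,0,-2.5],[0,0,-2.5],[5.3,0.9,0],[5.3,0.9,0],[5.3,0.9,0],[5.2,0.9,0],[0,0,0]]' --fingers '[1,1,1,1,1,1,1]'

```text
time: 13.2
tcp_pos: [0.5375, 0.121, 0.1363]
tool_rot: [-2.091, -2.344, -0.001]
ft_force: [0.5, -1.0, -1.9]
width: 0.0554
finger_force: 65.7
```

Request:
step_arm --rotation '[[0,0,0],[0,0,0],[0,0,0],[0,0,0]]' --offset '[[0,0,2.2],[0,0,2.0],[0,0,0.8],[0,0,0]]' --fingers '[1,1,1,1]'

```text
time: 13.7
tcp_pos: [0.5372, 0.1167, 0.0859]
tool_rot: [-2.099, -2.336, 0.002]
ft_force: [0.4, -0.1, -2.1]
width: 0.0553
finger_force: 65.8
```

Request:
step_arm --rotation '[[0,0,0],[0,0,0],[0,0,0],[0,0,0],[0,0,0],[0,0,0],[0,0,0],[0,0,0]]' --offset '[[-1.3,0,0],[-1.3,0,0],[-1.3,0,0],[-1.3,0,0],[-1.3,0,0],[-1.3,0,0],[-1.3,0,0],[-1.3,0,0]]' --fingers '[1,1,1,1,1,1,1,1]'

```text
time: 14.7
tcp_pos: [0.549, 0.013, 0.0863]
tool_rot: [-2.098, -2.338, 0.001]
ft_force: [0.2, -0.1, -2.6]
width: 0.0553
finger_force: 65.8
```

Request:
step_arm --rotation '[[0,0,0],[0,0,0],[0,0,0],[0,0,0],[0,0,0],[0,0,0],[0,0,0],[0,0,0]]' --offset '[[-1.3,0,0],[-1.3,0,0],[-1.3,0,0],[-1.3,0,0],[-1.3,0,0],[-1.3,0,0],[-1.3,0,0],[-1.3,0,0]]' --fingers '[1,1,1,1,1,1,1,1]'

```text
time: 15.7
tcp_pos: [0.5602, -0.0905, 0.0864]
tool_rot: [-2.099, -2.338, 0.001]
ft_force: [-0.4, 0.7, -2.7]
width: 0.0551
finger_force: 65.8
```

Request:
step_arm --rotation '[[0,0,0],[0,0,0],[0,0,0],[0,0,0],[0,0,0]]' --offset '[[-1.3,0,0],[-0.7,0,0],[0,0,0],[0,0,-3.0],[0,0,-3.0]]' --fingers '[1,1,1,1,1]'

```text
time: 16.32
tcp_pos: [0.5616, -0.1088, 0.1465]
tool_rot: [-2.097, -2.337, 0.001]
ft_force: [0.2, 0.2, -3.1]
width: 0.0552
finger_force: 65.6
```

Run:
```python
from h import *
p,R=cur()
# stand ledge y at 73 deg; scraper ~3 mm along tool +x of the TCP
x=down(73).as_matrix()[:,0]
g=np.array([.4225,-.341,0])-.003*x
plan(p+[0,0,.03],R,[g[0],g[1],.175],down(73));print(g)
```

```text
t 16.32 p [ 0.5616 -0.1088  0.1465] yawY 6.2 z [-0.002  0.001 -1.   ] q [-0.3   0.41 -0.09  1.07  0.    1.16] F [ 0.2  0.2 -3.1] w 0.0552
7 rows
rot [[-0.0, -0.0, -0.167], [-0.0, -0.0, -0.167], [-0.0, -0.0, -0.167], [-0.0, -0.0, -0.167], [-0.0, -0.0, -0.167], [-0.0, -0.0, -0.167], [-0.0, -0.0, -0.167]] 
off [[-3.1, -2.3, 0.02], [-2.68, -2.78, 0.02], [-2.18, -3.18, 0.02], [-1.62, -3.5, 0.02], [-1.02, -3.72, 0.02], [-0.39, -3.84, 0.02], [0.25, -3.85, 0.02]]
[ 0.42536891 -0.34187712  0.        ]
```

Request:
step_arm --rotation '[[0,0,-0.167],[0,0,-0.167],[0,0,-0.167],[0,0,-0.167],[0,0,-0.167],[0,0,-0.167],[0,0,-0.167],[0,0,0]]' --offset '[[-3.1,-2.3,-0.4],[-2.7,-2.8,-0.4],[-2.2,-3.2,-0.4],[-1.6,-3.5,-0.4],[-1.0,-3.7,-0.4],[-0.4,-3.8,-0.4],[0.25,-3.85,-0.4],[0,0,0]]' --fingers '[1,1,1,1,1,1,1,1]'

```text
time: 17.32
tcp_pos: [0.4255, -0.3444, 0.1748]
tool_rot: [0.465, 3.106, -0.002]
ft_force: [0.2, 0.5, -1.8]
width: 0.0551
finger_force: 65.7
```

Request:
step_arm --rotation '[[0,0,0],[0,0,0]]' --offset '[[0,0,0],[0,0,0]]' --fingers '[1,1]'

```text
time: 17.58
tcp_pos: [0.4266, -0.3414, 0.1743]
tool_rot: [-0.459, -3.107, -0.001]
ft_force: [0.9, 0.7, -1.7]
width: 0.0554
finger_force: 65.7
```

Run:
```python
from h import *
from workcell import ctrl
p,R=cur()
W=wrist();T=ctrl.capture("top");S=ctrl.capture("scene")
np.savez("w3.npz",**{k:W[k] for k in("color","intrinsics","R","t")})
a=np.hstack([rect(T,.53,-.05,.04,.15,300),rect(S,.53,-.05,.04,.15,300)])
b=np.hstack([rect(W,.423,-.341,.06,.09,300),rect(S,.423,-.341,.06,.09,300)])
cv2.imwrite("pics/p2.png",np.vstack([a,b]))
```

```text
t 17.57 p [ 0.4266 -0.3414  0.1743] yawY 73.2 z [-0.001  0.001 -1.   ] q [-0.79  0.34 -0.12  1.11 -0.   -0.5 ] F [ 0.9  0.7 -1.7] w 0.0554
```

View pics/p2.png

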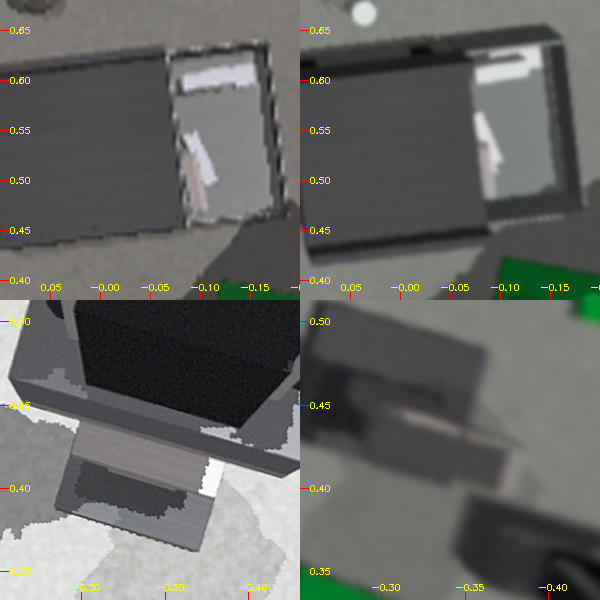

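All four offcuts show in the tray: a far pair at (220,75) and (520,55), and a near pair at (200,155) and (195,185). The plate is clear. The ledge's near edge, (72,452)–(215,497), confirms its centre at (0.4226, −0.3416) and yaw of about 73°. Lowering now.

Request:
step_arm --rotation '[[0,0,0],[0,0,0],[0,0,0],[0,0,0],[0,0,0],[0,0,0]]' --offset '[[0.2,0,3.0],[0,0,3.0],[0,0,1.5],[0,0,0.3],[0,0,0.1],[0,0,0]]' --fingers '[1,1,1,1,1,1]'

```text
time: 18.48
tcp_pos: [0.425, -0.3427, 0.0966]
tool_rot: [0.46, 3.106, -0.003]
ft_force: [0.5, 0.7, -2.4]
width: 0.0553
finger_force: 65.8
```

Request:
step_arm --rotation '[[0,0,0],[0,0,0],[0,0,0],[0,0,0]]' --offset '[[0,0,0.15],[0,0,0.1],[0,0,0],[0,0,0]]' --fingers '[1,1,1,1]'

```text
time: 18.98
tcp_pos: [0.4245, -0.3423, 0.0935]
tool_rot: [0.46, 3.107, -0.001]
ft_force: [-0.6, -0.4, 2.9]
width: 0.0552
finger_force: 66.2
```

Request:
step_arm --rotation '[[0,0,0],[0,0,0],[0,0,0],[0,0,0],[0,0,0],[0,0,0]]' --offset '[[0,0,0],[0,0,0],[0,0,0],[0,0,0],[0,0,0],[0,0,0]]' --fingers '[-0.3,-1,-1,-1,-1,-1]'

```text
time: 19.73
tcp_pos: [0.4243, -0.342, 0.0929]
tool_rot: [-0.46, -3.107, 0.0]
ft_force: [0.2, -0.1, 0.6]
width: 0.0857
finger_force: 0.0
```

Request:
step_arm --rotation '[[0,0,0],[0,0,0],[0,0,0],[0,0,0],[0,0,0],[0,0,0]]' --offset '[[0,0,-1.5],[0,0,-3],[0,0,-3],[0,0,-4],[0,0,0],[0,0,0]]' --fingers '[-1,-1,-1,-1,-1,-1]'

```text
time: 20.48
tcp_pos: [0.4244, -0.342, 0.2083]
tool_rot: [0.46, 3.108, -0.001]
ft_force: [0.2, 0.1, 0.1]
width: 0.0855
finger_force: 0.0
```

Run:
```python
from h import *
from workcell import ctrl
p,R=cur()
W=wrist();S=ctrl.capture("scene");T=ctrl.capture("top")
b=np.hstack([rect(W,.423,-.341,.13,.09,300),rect(S,.423,-.341,.13,.09,300)])
a=np.hstack([rect(T,.53,-.14,.02,.08,300),rect(S,.53,-.14,.02,.08,300)])
cv2.imwrite("pics/p3.png",np.vstack([b,a]))
```

```text
t 20.48 p [ 0.4244 -0.342   0.2083] yawY 73.2 z [ 0.    -0.001 -1.   ] q [-0.79  0.32 -0.06  1.19 -0.   -0.5 ] F [0.2 0.1 0.1] w 0.0855
```

View pics/p3.png

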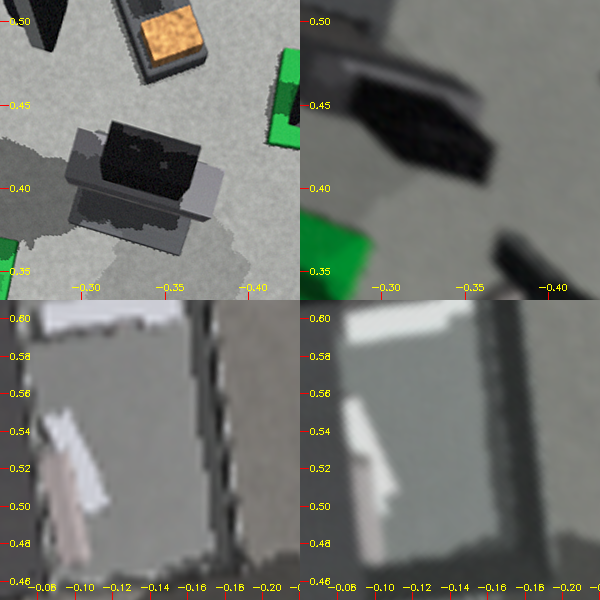

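The scraper stands upright and centred on the grey ledge, with its grip at (150,160) in the wrist tile. All four offcuts lie in the tray: the far pair at (110,315), the near pair at (75,455) and (65,510). Handing in.

```bash
python3 -c "
from workcell import ctrl
print(ctrl.sign_off())"
```

```text
the job is handed in; nothing more can be done
None
```

The job is handed in at about 20.5 s, with no verdict returned: the scraper was stood up and released, all four offcuts were wiped into the tray, and the scraper is parked upright on the grey stand's ledge and let go.

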